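# Present the thick milling blank to the inspection camera

## Task

The tooth model that was checked last still stands in front of the inspection camera: set it down upright in the middle of the black mat and let go of it. Then take the thicker of the two blank discs out of the rack and hold it up to the camera, 15 cm in front of the lens, centred on the line of sight and with its flat face square to the lens; finish while holding it there, still, in the gripper. Leave the thinner disc in the rack and do not disturb the camera or the other things on the desk.

Things in the scene. Friction and masses are not known exactly. Their poses are not given: they have to be found in the camera images.
- tooth_model: White plaster tooth model standing on the desk in front of the inspection camera; 42 (its x) x 64 (its y) x 31 mm high, about 75 g, with upright base sides up to about 15 mm; easiest to grip low, across its 42 mm x width. Origin: centre of the underside, z up.
- mat: Flat square black rubber mat, 110 x 110 x 3 mm, fixed to the near part of the desk. Origin: centre of the underside, z up, x and y along its sides.
- blank_rack: Low fixed rack with a 90 (x) x 118 (y) x 8 mm base and two slots side by side, their centres 37.5 mm either side of the origin along its y. Each slot is 23.5 mm wide between white fins that reach 64 mm above the desk, and holds one disc standing on its rim, lengthwise along the rack's x and facing along its y. Discs are lifted straight up (60 mm clears the fins). Origin: centre of the underside, z up.
- thick_blank_center (a point): Centre of the thicker disc: a whitish ceramic milling blank, 98 mm in diameter, 20 mm thick, about 0.3 kg, standing on its rim in one of the rack's slots (either one), upright to within about 4 degrees, its top rim about 105 mm above the desk. z: the disc's axis (normal to its flat faces). The other two axes are in the disc's plane. To be gripped across its thickness at the top of the rim.
- thin_blank_center (a point): Centre of the thinner disc in the rack's other slot: same look, 98 mm in diameter, 14 mm thick; it may lean by up to about 10 degrees. z: the disc's axis. Stays in the rack.
- lens (a point): Centre of the front glass of the inspection camera: a black lens barrel 42 mm across on a grey box of 50 mm, on a post 334 mm high with a 130 x 120 mm foot at the back of the desk. The lens looks along -x of this point, that is toward the robot's side and 20 degrees below level. The height of the camera on the post differs from time to time (lens about 0.20 to 0.24 m above the desk).
- view_point (a point): Point in the air on the line of sight, 150 mm in front of the lens, about 0.15 to 0.19 m above the desk. x points into the lens along the line of sight (level but for 20 degrees upward), y is level, z is up leaning 20 degrees away from the lens. The disc's centre belongs here, the disc's axis along x of this point (either face may look at the lens).
- gauge_block: Steel gauge block, 22 x 60 x 16 mm, lying on the desk between mat and rack; to be left alone. Origin: centre of the underside.
- spring_clip: Small metal clip with a pale roll on it, 32 x 34 x 16 mm, on the desk beyond the rack; to be left alone. Origin: centre of the underside.
- thick_blank: The same thicker disc as thick_blank_center, by the centre of one flat face (10 mm from the disc's centre); z is the disc's axis, pointing into the disc from this face.
There are look-alikes about, which are no part of the job. What is shaped like the tooth_model but orange is not meant.

How it is judged (in metres and radians):
On the way, in this order (a step that is already met when the one before it is completed fails the run):
1. the tooth model stands released in the middle of the mat while the thick disc is still in the rack (x of tooth_model in the frame of mat between -0.025 and 0.025 m and y of tooth_model in the frame of mat between -0.025 and 0.025 m and z of tooth_model in the frame of mat below 0.008 m and angle between tooth_model's own z axis and vertical below 0.15 rad and contact force between the fingers and tooth_model below 0.05 N and linear speed of tooth_model below 0.02 m/s and distance of thick_blank_center from where it was at the start of the episode below 0.02 m), for 0.2 s.
2. the thick disc is in the gripper, lifted clear of the rack (z of thick_blank_center in the frame of blank_rack above 0.12 m and contact force between the fingers and thick_blank above 1 N), for 0.1 s.
At the end, for the whole second after the job is handed in: Thick disc held still in the gripper, its centre within 22 mm of the point 150 mm before the lens, its axis within 9 degrees of the line of sight; tooth model upright, released, at rest on the mat, within 25 mm of its centre along each side; thin disc within 20 mm of its start (distance between thick_blank_center and view_point below 0.022 m and angle between the z axis of thick_blank_center and the x axis of view_point, either way round below 0.16 rad and contact force between the fingers and thick_blank above 1 N and linear speed of each of thick_blank, tooth_model below 0.02 m/s and angular speed of thick_blank below 0.15 rad/s and distance of thin_blank_center from where it was at the start of the episode below 0.02 m and x of tooth_model in the frame of mat between -0.025 and 0.025 m and y of tooth_model in the frame of mat between -0.025 and 0.025 m and z of tooth_model in the frame of mat below 0.008 m and angle between tooth_model's own z axis and vertical below 0.15 rad and contact force between the fingers and tooth_model below 0.05 N); the arm keeps its last pose, push and grip.
It fails at once if the camera is knocked out of place (by over 6 mm) (distance of view_point from where it was at the start of the episode above 0.006 m).
It fails at once if the tooth model is tipped over (by over 0.6 rad) (angle between tooth_model's own z axis and vertical above 0.6 rad).
It fails at once if the thin disc is moved by over 30 mm (distance of thin_blank_center from where it was at the start of the episode above 0.03 m).
It fails at once if the gauge block or the clip is moved by over 20 mm (distance of any of gauge_block, spring_clip from where it was at the start of the episode above 0.02 m).
It also fails if it takes over 48 s, if anything falls off the work surface, if the arm or the gripper's body presses on something with over 40 N, if the wrist force passes 120 N, or if a joint passes its speed limit or range.

## Robot

A 6-joint arm with a two-finger parallel gripper is mounted at the origin on a cart in front of the work surface, level with it; the furniture and walls round the work are solid. World frame = base frame: x ahead of the robot, y to its left, z up, the work surface at z = 0. Lengths are in m, angles in degrees, forces in N, time in s.
With the tool pointing down it reaches from about 0.3 to 0.75 m from the base axis. Payload 8.5 kg.
Tool frame: the origin (TCP) lies at the very end of the fingers, on their centre line; the grasp point (between the pads) lies 19 mm behind it; z points along the fingers, y is the line along which they close (so a half turn about z gives the same grasp; the last joint's range is limited). The gripper opens to 85 mm and grips with 20 to 120 N. Pads are 22 mm wide; open, the fingers measure 114 mm over their backs; the gripper's body (76 mm by 85 mm) begins 54 mm behind the grasp point. The pads swing forward as they close: fully open they stand 13 mm farther back than shut.
Start: joints at [58.195, 21.807, 74.336, -0, 83.858, -12.336], TCP at [0.183, 0.519, 0.231] pointing down, gripper open.
Joint ranges: [-178.18, 178.18], [-50.72, 133.34], [12.68, 142.11], [-81.47, 261.47], [9.98, 163.14], [-165.26, 165.26]. Speed limits (degrees/s): [136.94, 136.94, 180, 180, 180, 180].

## Interface

Orientations are given as a 3x3 rotation matrix whose columns are the frame's x, y, z axes.
In Python, from rig import env, imaging gives the robot as it stands. The module is installed in compiled form; this text tells all that it offers.
- The arm moves only by the tool arm_command, never from a script. Its arguments are lists of equal length, an entry for each row: "turn": the turn, a rotation vector about the tool's x, y, z in units of 5 degrees (1.0 is 5 degrees), a list of three; "xyz": the shift along the tool's x, y, z in units of 50 mm (1.0 is 50 mm), a list of three; "claw": the finger opening in mm, from 0 to 85.4. A call has 1 to 12 rows; each row shifts and turns the commanded pose from where the row before left it, along the tool's axes as they then stand; what a row does not reach is not made up. A row lasts 1/10 s, in which the tool goes at most 50 mm and 8.59 degrees, less where a joint would pass 70% of its speed; a pose out of reach is approached as far as the arm can. A call is refused whole if a number of a shift passes 1 or a number of a turn 1, either way. A call with a gripper value outside its range is refused whole. The fingers move at their own pace and stop on an object; "squeeze" is the grip in N (left out, the last holds). Time passes only in rows, so rows that do not move let the fingers close. It gives the time, the measured TCP pose, the force, the opening and the grip force at its end, in the units of the state.
- env.observe(): the state, without advancing time (a new reading comes with each control period).
- imaging.get_image(name): name is "side" or "top" or "wrist"; returns (picture, depth): 420x560x3 uint8, blue, green, red; 420x560 float32, m along the optical axis (not along the pixel's ray), 0 where there is no reading.
- imaging.camera_info(name): a dict with "camera_matrix" (3x3 intrinsics, pixels), "rvec" (rotation vector, rad) and "tvec" (3), from world to camera coordinates, as OpenCV has them. Camera axes: x right, y down, z forward; pixel columns grow to the right and rows downward; lengths in m; the calibration is good to about 2 mm. A picture is of the moment at which its call begins: read the wrist's pose just before it. camera_info takes no time and is no camera call; for the wrist camera it gives the pose at the moment of the call.
- env.close_job(): hands the job in; it is judged then, once.
The state is a dict: "time_s": time; "q": joint angles; "qvel": joint speeds; "joint_efforts": joint torques, N m; "position": TCP position; "tool_rot": TCP orientation; "ft_force": force on the tool from outside, world axes, zero at the start; "wrist_torque": the same for the moment, N m; "grip_width": finger opening in m; "gripper_force": force on a finger pad.
Only numpy, scipy, OpenCV 4.12 (cv2) and the standard library are available. Lean on these libraries where they do the work, as an engineer would, in place of code of your own. Each camera call takes 0.05 s, during which the arm holds its last target. There are 200 camera calls.

## Working session

There is one attempt and no reset: what is moved stays moved. The work goes in short steps, Python scripts to look and compute and a tool call to move; the robot and the scene stay as the last step left them, time stands still between calls to the robot, and variables do not carry over. Pictures are saved under pics/ and viewed, at most 10 in all, crops included, and the job is handed in when it is done.

Besides the shell and the picture viewer there is one more tool, called after "Emit:" as name(argument=value, ...) on one line, values as JSON. arm_command: Moves the arm, as the interface text tells. Its arguments: {"type":"object","properties":{"turn":{"type":"array"},"xyz":{"type":"array"},"claw":{"type":"array"},"squeeze":{"type":"number"}},"required":["turn","xyz","claw"]}

```bash
mkdir -p pics; cat > h.py <<'E'
import numpy as np, cv2
from rig import env, imaging
def cam(n):
    c=imaging.camera_info(n); K=np.array(c["camera_matrix"]); R=cv2.Rodrigues(np.array(c["rvec"],float))[0]; t=np.array(c["tvec"],float).ravel()
    return K,R,t
def cloud(n,c=None):
    c=c or cam(n); im,d=imaging.get_image(n); K,R,t=c
    v,u=np.mgrid[:420,:560]; P=np.stack([(u-K[0,2])/K[0,0]*d,(v-K[1,2])/K[1,1]*d,d],-1)
    W=(P-t)@R; W[d==0]=np.nan
    return im,W
E
python3 - <<'E'
from h import *
for n in ("top","side","wrist"):
    im,W=cloud(n); cv2.imwrite(f"pics/{n}0.png",im); np.savez(f"{n}0.npz",im=im,W=W)
    print(n,cam(n)[2]@-cam(n)[1],cam(n)[0][0,0])
E
```

```text
top [0.36580751 0.28803466 1.17965956] 530.6710089094237
side [0.25885165 1.10145847 0.50508862] 453.30371818390586
wrist [0.11138204 0.54300132 0.37324949] 289.9330804917134
```

View pics/top0.png

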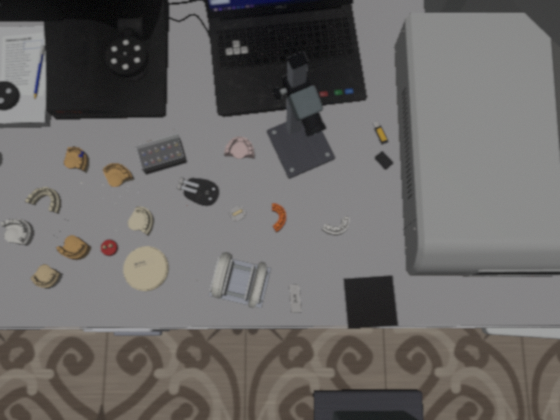

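View pics/side0.png

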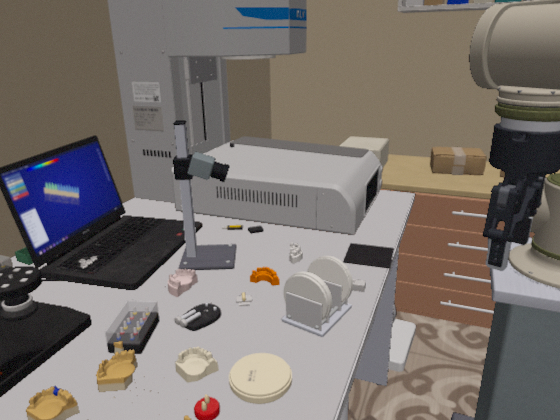

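The top view shows the mat at (370,302), the white tooth model at (336,226), the orange look-alike at (279,217), the rack at (240,280), the gauge block at (295,298) and the camera lens at about (313,122). The side view shows the two discs in the rack at about (306,298) and (330,280).

```bash
python3 - <<'E'
from h import *
D=np.load("top0.npz"); im,W=D["im"],D["W"]; np.set_printoptions(precision=3,suppress=True)
for n,(u,v) in dict(mat=(370,302),desk=(300,250),gauge=(295,298),discL=(222,276),discR=(257,285),rackmid=(240,281),lens=(313,122),box=(305,102),clip=(238,213)).items(): print(n,W[v,u],im[v,u])
def rect(m,n):
    P=W[m]; P=P[np.isfinite(P).all(1)]; r=cv2.minAreaRect((P[:,:2]*1000).astype(np.float32)); print(n,len(P),r,"med",np.median(P,0),"z",np.nanpercentile(P[:,2],[5,50,95]))
v,u=np.mgrid[:420,:560]
box=lambda a,b,c,d:(u>a)&(u<b)&(v>c)&(v<d)
z=W[...,2]
rect(box(335,405,268,335)&(im.max(2)<45)&(abs(z)<.02),"mat")
rect(box(318,355,212,240)&(z>.007),"tooth")
rect(box(285,305,282,315)&(z>.007),"gauge")
rect(box(205,275,248,312)&(z>.085),"disc tops")
for a,b in((205,240),(241,275)):
    rect(box(a,b,248,312)&(z>.088),"disc"); rect(box(a,b,248,312)&(z>.098),"disc98")
rect(box(205,275,248,312)&(z>.004),"rack all")
rect(box(265,335,110,180)&(z<.05)&(z>.004),"foot")
S=np.load("side0.npz"); i2,V=S["im"],S["W"]
for n,(a,b) in dict(discNear=(306,305),discFar=(330,275),lens=(224,173),box=(200,165),tooth=(295,256)).items(): print("side",n,V[b,a])
top=np.hstack([cv2.resize(im[200:330,200:400],None,fx=4,fy=4,interpolation=2)])
side=cv2.resize(i2[140:340,160:410],None,fx=3,fy=3,interpolation=2)
cv2.imwrite("pics/t1.png",top); cv2.imwrite("pics/s1.png",side)
E
```

```text
mat [ 0.425  0.089 -0.002] [34 34 35]
desk [ 0.54   0.242 -0.002] [134 133 134]
gauge [0.433 0.255 0.015] [118 119 121]
discL [0.472 0.405 0.103] [146 151 152]
discR [0.454 0.333 0.104] [156 161 163]
rackmid [0.471 0.375 0.006] [145 138 135]
lens [0.748 0.224 0.239] [32 30 30]
box [0.78  0.24  0.258] [93 90 84]
clip [0.622 0.381 0.014] [115 136 144]
mat 2223 ((424.904052734375, 89.66442108154297), (104.3935775756836, 103.12018585205078), 3.560915231704712) med [0.424 0.09  0.003] z [-0.001  0.003  0.006]
tooth 255 ((589.9988403320312, 158.82928466796875), (31.389728546142578, 66.62797546386719), 18.767780303955078) med [0.587 0.157 0.018] z [0.011 0.018 0.03 ]
gauge 285 ((432.7540283203125, 253.9394073486328), (60.22175216674805, 21.99724769592285), 4.405139446258545) med [0.433 0.254 0.015] z [0.012 0.015 0.019]
disc tops 648 ((469.19122314453125, 370.5550537109375), (99.02503204345703, 79.13301849365234), 76.3746337890625) med [0.469 0.399 0.099] z [0.088 0.099 0.106]
disc 357 ((478.7626647949219, 408.6208801269531), (20.68244743347168, 76.11302185058594), 76.59119415283203) med [0
[... 283 characters left out ...]
5312), 75.721435546875) med [0.456 0.33  0.099] z [0.09  0.099 0.105]
disc98 137 ((457.732666015625, 329.6690979003906), (14.151579856872559, 53.194488525390625), 76.42377471923828) med [0.458 0.33  0.102] z [0.099 0.102 0.106]
rack all 2281 ((470.61663818359375, 376.412841796875), (129.651123046875, 146.29266357421875), 2.154978036880493) med [0.467 0.377 0.056] z [0.005 0.056 0.103]
foot 2302 ((787.3890991210938, 239.22979736328125), (159.85777282714844, 166.43603515625), 89.89598083496094) med [0.776 0.245 0.011] z [0.007 0.011 0.016]
side discNear [0.476 0.43  0.052]
side discFar [0.455 0.347 0.074]
side lens [0.734 0.237 0.222]
side box [0.778 0.264 0.244]
side tooth [0.583 0.188 0.018]
```

View pics/t1.png

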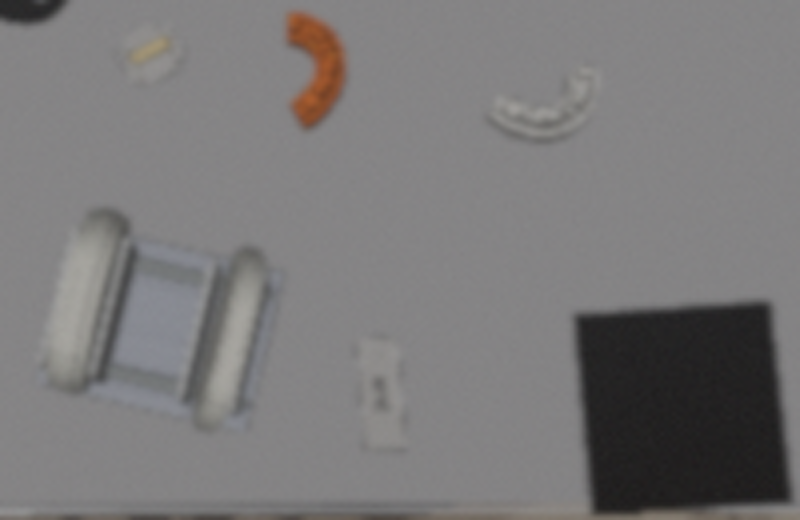

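View pics/s1.png

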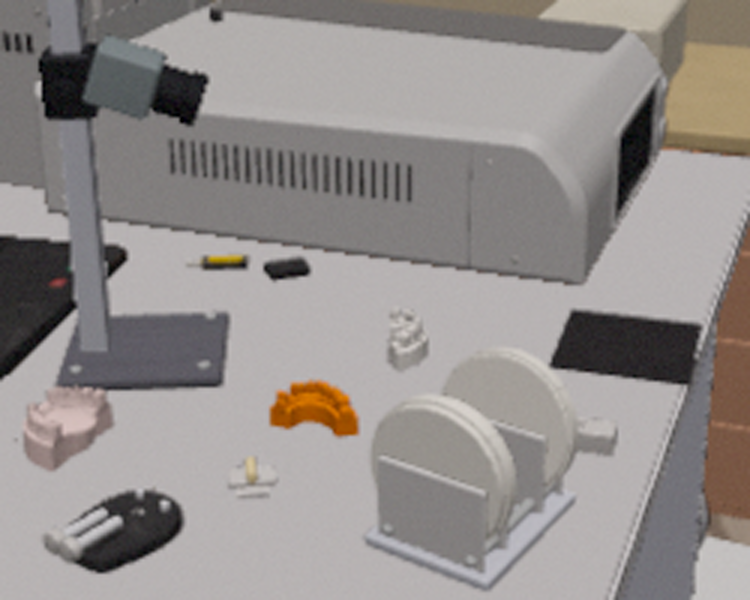

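The tooth model is a white arch, open toward the camera, at about (0.59, 0.159). The left disc is the 20 mm one, centred at about (0.479, 0.408). The gauge block lies next to the rack, and the orange arch is a separate piece.

```bash
python3 - <<'E'
from h import *
np.set_printoptions(precision=3,suppress=True)
D=np.load("top0.npz"); im,W=D["im"].astype(int),D["W"]; S=np.load("side0.npz"); i2,V=S["im"].astype(int),S["W"]
g=im.mean(2); z=W[...,2]; v,u=np.mgrid[:420,:560]
m=((g<85)&(z>-.01)&(z<.03)&(u>255)&(u<345)&(v>112)&(v<185)).astype(np.uint8)
m=cv2.morphologyEx(m,cv2.MORPH_OPEN,np.ones((3,3)))>0
P=W[m]; print("foot",cv2.minAreaRect((P[:,:2]*1000).astype(np.float32)))
for nm,I,C in(("top",im,W),("side",i2,V)):
    gg=I.mean(2); Z=C[...,2]; near=(abs(C[...,0]-.76)<.09)&(abs(C[...,1]-.24)<.07)&(Z>.17)&(Z<.3)
    for k,s in(("dark",near&(gg<60)),("box",near&(gg>65)&(gg<125))):
        s=cv2.morphologyEx(s.astype(np.uint8),cv2.MORPH_OPEN,np.ones((3,3)))
        n,l,st,ce=cv2.connectedComponentsWithStats(s)
        for i in range(1,n):
            if st[i,4]<25: continue
            Q=C[l==i]; c=Q.mean(0); _,sv,vt=np.linalg.svd(Q-c,full_matrices=False)
            print(nm,k,st[i],"mean",c,"min",Q.min(0),"max",Q.max(0),"pc",vt[0],"normal",vt[2],cv2.minAreaRect((Q[:,:2]*1000).astype(np.float32)))
s=env.observe(); print(s["position"],s["tool_rot"],s["grip_width"],s["time_s"])
E
```

```text
foot ((786.5628662109375, 239.12823486328125), (128.50872802734375, 118.2322769165039), 24.028295516967773)
top dark [283  73  28  33 411] mean [0.813 0.258 0.26 ] min [0.782 0.23  0.171] max [0.835 0.281 0.299] pc [ 0.111 -0.487  0.866] normal [-0.969  0.141  0.203] ((815.6829223632812, 253.16995239257812), (53.893184661865234, 45.70998001098633), 22.806859970092773)
top dark [273  88  10  11  75] mean [0.806 0.292 0.24 ] min [0.798 0.282 0.224] max [0.817 0.3   0.247] pc [-0.778 -0.614 -0.128] normal [ 0.621 -0.725 -0.297] ((807.0384521484375, 291.760009765625), (21.248695373535156, 12.387151718139648), 22.833372116088867)
top dark [302 113  23  23 357] mean [0.745 0.225 0.235] min [0.726 0.203 0.216] max [0.766 0.244 0.249] pc [-0.796 -0.565 -0.217] normal [-0.379  0.186  0.907] ((746.880859375, 222.29150390625), (36.916316986083984, 36.051456451416016), 19.176788330078125)
top box [291  86  32  32 668] mean [0.781 0.237 0.255] min [0.755 0.207 0.243] max [0.812 0.266 0.267] pc [-0.118  0.989  0.089] normal [-0.322 -0.123  0.939] ((782.6099243164062, 237.2130889892578), (47.646705
[... 773 characters left out ...]
4), (2.455420970916748, 30.417953491210938), 19.12521743774414)
side box [188 157  25  23 388] mean [0.779 0.264 0.237] min [0.753 0.252 0.211] max [0.805 0.276 0.263] pc [-0.83  -0.367 -0.42 ] normal [-0.402  0.916 -0.006] ((778.5145874023438, 264.29156494140625), (54.51288986206055, 11.73902416229248), 25.81911277770996)
side box [189 185   3   9  27] mean [0.813 0.259 0.183] min [0.808 0.245 0.171] max [0.818 0.269 0.196] pc [ 0.339 -0.87  -0.357] normal [0.936 0.351 0.032] ((813.5942993164062, 257.3192138671875), (2.166466474533081, 26.26154327392578), 21.312192916870117)
[0.183 0.518 0.231] [[-0.943  0.333 -0.001]
 [ 0.333  0.943 -0.001]
 [ 0.    -0.001 -1.   ]] 0.08587234543974444 0.15
```

Line of sight: yaw about 23.7°, lens at about (0.7375, 0.2175, 0.211), view point at about (0.608, 0.161, 0.159). All three agree with the given ranges. Next I turn the tool and move above the tooth model.

Emit:
arm_command(turn=[[0,0,1],[0,0,1],[0,0,1],[0,0,1],[0,0,1],[0,0,1],[0,0,1],[0,0,1],[0,0,1],[0,0,1],[0,0,0.15],[0,0,0]], xyz=[[0,0,0],[0,0,0],[0,0,0],[0,0,0],[0,0,0],[0,0,0],[0,0,0],[0,0,0],[0,0,0],[0,0,0],[0,0,0],[0,0,0]], claw=[85,85,85,85,85,85,85,85,85,85,85,85])

```text
time_s: 1.35
position: [0.1833, 0.5185, 0.2312]
tool_rot: [[-0.34, 0.94, -0.0], [0.94, 0.34, -0.0], [-0.0, -0.0, -1.0]]
ft_force: [-0.2, -0.2, -0.5]
grip_width: 0.0847
gripper_force: 0.0
```

Emit:
arm_command(turn=[[0,0,0],[0,0,0],[0,0,0],[0,0,0],[0,0,0],[0,0,0],[0,0,0],[0,0,0],[0,0,0],[0,0,0],[0,0,0],[0,0,0]], xyz=[[-0.79,0.435,0.15],[-0.79,0.435,0.15],[-0.79,0.435,0.15],[-0.79,0.435,0.15],[-0.79,0.435,0.15],[-0.79,0.435,0.15],[-0.79,0.435,0.15],[-0.79,0.435,0.15],[-0.79,0.435,0.15],[-0.79,0.435,0.15],[-0.79,0.435,0.15],[-0.79,0.435,0.15]], claw=[85,85,85,85,85,85,85,85,85,85,85,85])

```text
time_s: 2.55
position: [0.5905, 0.1594, 0.1409]
tool_rot: [[-0.34, 0.94, -0.0], [0.94, 0.34, 0.0], [0.0, -0.0, -1.0]]
ft_force: [0.1, 1.1, 1.0]
grip_width: 0.0852
gripper_force: 0.0
```

```bash
python3 - <<'E'
from h import *
np.set_printoptions(precision=3,suppress=True)
s=env.observe(); print(s["time_s"],s["position"],s["tool_rot"],s["ft_force"])
im,W=cloud("wrist"); cv2.imwrite("pics/w1.png",im); np.savez("w1.npz",im=im,W=W)
m=(abs(W[...,0]-.59)<.06)&(abs(W[...,1]-.159)<.06)
for lo,hi in((.004,.012),(.012,.045),(.004,.045)):
    P=W[m&(W[...,2]>lo)&(W[...,2]<hi)]
    print(lo,len(P),cv2.minAreaRect((P[:,:2]*1000).astype(np.float32)) if len(P) else "")
print(np.nanpercentile(W[m][:,2],[1,5,50,95,99]))
E
```

```text
2.55 [0.591 0.159 0.141] [[-0.34  0.94 -0.  ]
 [ 0.94  0.34  0.  ]
 [ 0.   -0.   -1.  ]] [0.1   1.052 1.033]
0.004 93 ((587.5985717773438, 168.6388397216797), (31.09105110168457, 50.7551155090332), 19.248281478881836)
0.012 1275 ((589.7664184570312, 161.0470733642578), (31.275676727294922, 65.30111694335938), 19.363418579101562)
0.004 1368 ((589.838134765625, 161.40536499023438), (31.631458282470703, 65.88998413085938), 19.24828338623047)
[-0.001 -0.001  0.213  0.238  0.241]
```

View pics/w1.png

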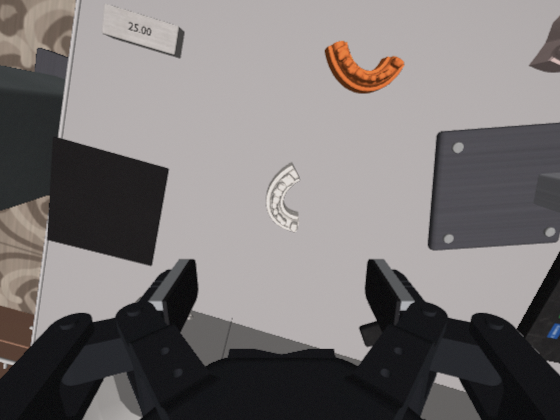

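The wrist view shows the white arch at (283,198), with the fingers straddling it along its depth (image horizontal) and the orange look-alike well away at (365,65). I go down and grip.

Emit:
arm_command(turn=[[0,0,0],[0,0,0],[0,0,0],[0,0,0],[0,0,0],[0,0,0],[0,0,0],[0,0,0]], xyz=[[0.03,0,0.5],[0,0,0.5],[0,0,0.5],[0,0,0.5],[0,0,0.4],[0,0,0.2],[0,0,0.14],[0,0,0]], claw=[85,85,85,85,85,85,85,85])

```text
time_s: 3.4
position: [0.5887, 0.1623, 0.0041]
tool_rot: [[-0.339, 0.941, -0.001], [0.941, 0.339, -0.0], [0.0, -0.001, -1.0]]
ft_force: [-0.6, -0.5, -0.1]
grip_width: 0.0848
gripper_force: 0.0
```

Emit:
arm_command(turn=[[0,0,0],[0,0,0],[0,0,0],[0,0,0],[0,0,0],[0,0,0],[0,0,0],[0,0,0],[0,0,0],[0,0,0]], xyz=[[0,0,0],[0,0,0],[0,0,0],[0,0,0],[0,0,0],[0,0,0],[0,0,0],[0,0,0],[0,0,0],[0,0,0]], claw=[70,55,45,38,32,26,20,16,16,16], squeeze=25)

```text
time_s: 4.4
position: [0.5891, 0.1623, 0.0048]
tool_rot: [[-0.338, 0.941, 0.001], [0.941, 0.338, 0.0], [-0.0, 0.001, -1.0]]
ft_force: [-0.2, 0.6, 5.4]
grip_width: 0.0307
gripper_force: 25.1
```

```bash
python3 - <<'E'
from h import *
np.set_printoptions(precision=3,suppress=True)
D=np.load("w1.npz"); im,W=D["im"].astype(int),D["W"]
v,u=np.mgrid[:420,:560]; z=W[...,2]
for n,b in(("tooth",(255,310,155,240)),("orange",(315,412,30,100))):
    m=(u>b[0])&(u<b[1])&(v>b[2])&(v<b[3])&(z>.003)&(z<.08); P=W[m]
    print(n,len(P),np.percentile(P[:,2],[1,10,50,90,99]),cv2.minAreaRect((P[:,:2]*1000).astype(np.float32)))
    print(cv2.minAreaRect((P[P[:,2]>.02][:,:2]*1000).astype(np.float32)))
E
```

```text
tooth 1380 [0.004 0.014 0.019 0.029 0.03 ] ((589.9100341796875, 161.36395263671875), (31.802383422851562, 65.90347290039062), 19.658491134643555)
((591.7733154296875, 161.38504028320312), (25.557491302490234, 56.3818473815918), 20.948747634887695)
orange 2122 [0.004 0.012 0.019 0.029 0.031] ((616.4952392578125, 294.6454772949219), (61.01115417480469, 42.82872772216797), 30.779464721679688)
((613.6937255859375, 292.1296081542969), (56.67436599731445, 25.81371307373047), 4.9111247062683105)
```

Emit:
arm_command(turn=[[0,0,0],[0,0,0],[0,0,0],[0,0,0],[0,0,0],[0,0,0],[0,0,0],[0,0,0],[0,0,0],[0,0,0],[0,0,0],[0,0,0]], xyz=[[0,0,-0.1],[0,0,-0.3],[0,0,-0.4],[0,0,-0.3],[-0.04,-0.4,0],[-0.04,-0.6,0],[-0.04,-0.6,0],[-0.04,-0.6,0],[-0.04,-0.6,0],[-0.03,-0.5,0],[-0.02,-0.28,0],[0,0,0]], claw=[16,16,16,16,16,16,16,16,16,16,16,16])

```text
time_s: 5.6
position: [0.423, 0.0896, 0.0594]
tool_rot: [[-0.338, 0.941, -0.002], [0.941, 0.338, 0.0], [0.001, -0.002, -1.0]]
ft_force: [0.8, -0.5, -0.1]
grip_width: 0.0308
gripper_force: 24.9
```

```bash
python3 - <<'E'
from h import *
np.set_printoptions(precision=3,suppress=True)
s=env.observe(); p=s["position"]; print(p,s["gripper_force"],s["grip_width"])
im,W=cloud("wrist"); cv2.imwrite("pics/w2.png",im); z=W[...,2]
m=(abs(W[...,0]-.425)<.08)&(abs(W[...,1]-.09)<.08)&(abs(z-.003)<.008)&(im.max(2)<60)
print("mat",cv2.minAreaRect((W[m][:,:2]*1000).astype(np.float32)),np.median(z[m]))
E
```

```text
[0.423 0.09  0.059] 24.948380715795793 0.030817018518825495
mat ((424.11480712890625, 90.90255737304688), (109.7230224609375, 108.71426391601562), 3.582040548324585) 0.002777702103369371
```

View pics/w2.png

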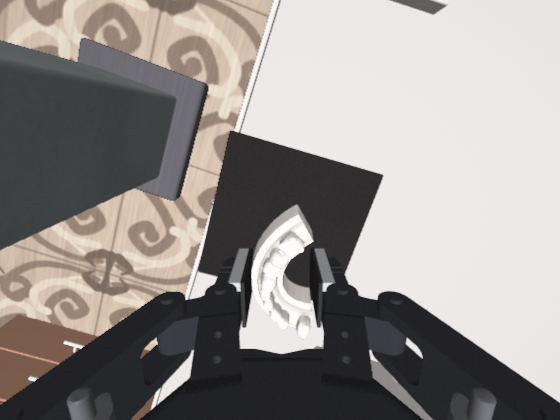

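The tooth model is held upright over the mat centre at (0.424, 0.091). I set it down and release it.

Emit:
arm_command(turn=[[0,0,0],[0,0,0],[0,0,0],[0,0,0],[0,0,0],[0,0,0],[0,0,0],[0,0,0],[0,0,0],[0,0,0],[0,0,0]], xyz=[[0,0.02,0.3],[0,0,0.3],[0,0,0.2],[0,0,0.12],[0,0,0.08],[0,0,0.03],[0,0,0],[0,0,0],[0,0,0],[0,0,0],[0,0,0]], claw=[16,16,16,16,16,16,16,36,45,60,70])

```text
time_s: 6.75
position: [0.4256, 0.0902, 0.0079]
tool_rot: [[-0.338, 0.941, 0.0], [0.941, 0.338, -0.0], [-0.0, 0.0, -1.0]]
ft_force: [-0.4, -0.0, -0.4]
grip_width: 0.0698
gripper_force: 0.0
```

Emit:
arm_command(turn=[[0,0,0],[0,0,0],[0,0,0],[0,0,0],[0,0,0],[0,0,0],[0,0,0]], xyz=[[0,0,0],[0,0,-0.2],[0,0,-0.5],[0,0,-0.8],[0,0,-0.9],[0,0,-0.8],[0,0,-0.5]], claw=[70,70,70,70,70,70,70])

```text
time_s: 7.45
position: [0.4258, 0.0903, 0.1965]
tool_rot: [[-0.339, 0.941, 0.004], [0.941, 0.339, -0.0], [-0.002, 0.004, -1.0]]
ft_force: [0.9, -0.3, -0.4]
grip_width: 0.0703
gripper_force: 0.0
```

```bash
python3 - <<'E'
from h import *
np.set_printoptions(precision=3,suppress=True)
s=env.observe(); print(s["position"],s["tool_rot"],s["q"])
im,W=cloud("top"); cv2.imwrite("pics/t2.png",im); z=W[...,2]
m=(abs(W[...,0]-.425)<.06)&(abs(W[...,1]-.09)<.06)&(z<.04)&(im.min(2)>90)
print("top tooth",m.sum(),cv2.minAreaRect((W[m][:,:2]*1000).astype(np.float32)) if m.sum()>5 else "")
im,W=cloud("wrist"); z=W[...,2]
m=(abs(W[...,0]-.425)<.055)&(abs(W[...,1]-.09)<.055)&(z<.05)&(z>.008)
print("wrist tooth",m.sum(),cv2.minAreaRect((W[m][:,:2]*1000).astype(np.float32)),np.percentile(z[m],[50,99]))
E
```

```text
[0.426 0.09  0.197] [[-0.339  0.941  0.004]
 [ 0.941  0.339 -0.   ]
 [-0.002  0.004 -1.   ]] [ -3.691  12.111  94.922   0.     72.716 -23.478]
top tooth 459 ((425.705810546875, 90.26612091064453), (117.17992401123047, 119.34400939941406), 0.060134608298540115)
wrist tooth 950 ((425.70977783203125, 88.70762634277344), (30.886756896972656, 66.43672180175781), 18.896453857421875) [0.022 0.034]
```

The tooth model stands centred on the mat at (0.4257, 0.0887). Next I go over the thick disc.

Emit:
arm_command(turn=[[0,0,-1],[0,0,-1],[0,0,-1],[0,0,-1],[0,0,-1],[0,0,-1],[0,0,-1],[0,0,-1],[0,0,-1],[0,0,-1],[0,0,-1],[0,0,-0.3]], xyz=[[0,0,0],[0,0,0],[0,0,0],[0,0,0],[0,0,0],[0,0,0],[0,0,0],[0,0,0],[0,0,0],[0,0,0],[0,0,0],[0,0,0]], claw=[70,70,70,70,70,70,70,70,65,60,55,50])

```text
time_s: 8.75
position: [0.425, 0.0903, 0.1924]
tool_rot: [[-0.972, 0.235, -0.001], [0.235, 0.972, 0.0], [0.001, -0.0, -1.0]]
ft_force: [0.4, 0.9, 0.9]
grip_width: 0.0502
gripper_force: 0.0
```

Emit:
arm_command(turn=[[0,0,0],[0,0,0],[0,0,0],[0,0,0],[0,0,0],[0,0,0],[0,0,0],[0,0,0],[0,0,0],[0,0,0]], xyz=[[0.05,0.4,0],[0.05,0.8,0],[0.05,0.8,0],[0.05,0.8,0],[0.05,0.8,0],[0.05,0.8,0],[0.05,0.8,0],[0.05,0.8,0],[0.06,0.43,0],[0,0,0]], claw=[50,50,50,50,50,50,50,50,50,50])

```text
time_s: 9.75
position: [0.4788, 0.4102, 0.1916]
tool_rot: [[-0.972, 0.236, -0.001], [0.236, 0.972, -0.0], [0.001, -0.001, -1.0]]
ft_force: [0.2, -0.6, -0.3]
grip_width: 0.0498
gripper_force: 0.0
```

```bash
python3 - <<'E'
from h import *
np.set_printoptions(precision=3,suppress=True)
s=env.observe(); p=s["position"]; R=np.array(s["tool_rot"]); print(p,np.degrees(np.arctan2(R[1,1],R[0,1])))
im,W=cloud("wrist"); cv2.imwrite("pics/w3.png",im); z=W[...,2]
m=(abs(W[...,0]-.469)<.09)&(abs(W[...,1]-.37)<.08)&(z>.07)&(z<.112)
k,l,st,ce=cv2.connectedComponentsWithStats(m.astype(np.uint8))
for i in range(1,k):
    if st[i,4]<100: continue
    P=W[(l==i)]; print(st[i],np.nanmax(P[:,2]))
    for lo in(.085,.095,.1):
        Q=P[P[:,2]>lo]; print(lo,len(Q),cv2.minAreaRect((Q[:,:2]*1000).astype(np.float32)) if len(Q)>5 else "")
    T=(P-p)@R; print("tool y",np.percentile(T[:,1],[1,50,99]),"x",np.percentile(T[:,0],[1,99]))
E
```

```text
[0.479 0.41  0.192] 76.36318714129168
[ 177  150   34   98 2574] 0.10640033448251594
0.085 1775 ((456.8857421875, 332.80059814453125), (17.161283493041992, 78.17816925048828), 76.3377914428711)
0.095 1117 ((457.59027099609375, 331.8731689453125), (15.702913284301758, 59.29649353027344), 76.56786346435547)
0.1 691 ((456.63812255859375, 331.8856201171875), (14.5370454788208, 44.13783645629883), 76.20438385009766)
tool y [-0.088 -0.075 -0.07 ] x [-0.039  0.047]
[ 271  153   24   97 2185] 0.1069462928868856
0.085 1907 ((478.41058349609375, 410.8180236816406), (19.892593383789062, 78.10982513427734), 76.30525970458984)
0.095 1450 ((477.97674560546875, 410.95916748046875), (19.633140563964844, 61.532135009765625), 75.86842346191406)
0.1 1007 ((478.2147216796875, 410.978759765625), (19.489574432373047, 47.07759475708008), 75.82000732421875)
tool y [-0.009  0.001  0.01 ] x [-0.038  0.046]
```

View pics/w3.png

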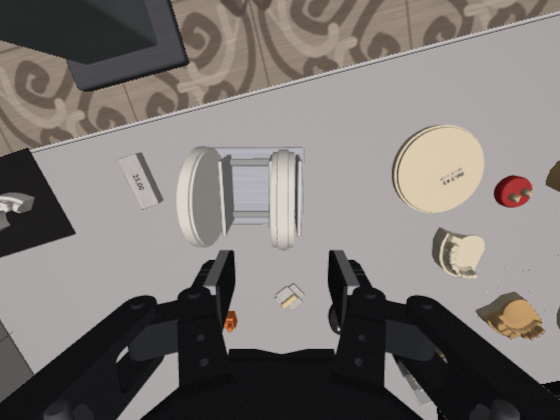

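The thick disc's top rim at (284,200) sits between the open fingers, and its measured width is 19.6 mm. The thin disc is at (200,196). I go down and grip.

Emit:
arm_command(turn=[[0,0,0],[0,0,0],[0,0,0],[0,0,0],[0,0,0],[0,0,0],[0,0,0],[0,0,0]], xyz=[[0,0.015,0.4],[0,0,0.5],[0,0,0.5],[0,0,0.4],[0,0,0.3],[0,0,0.2],[0,0,0.09],[0,0,0]], claw=[50,50,50,50,50,50,50,50])

```text
time_s: 10.6
position: [0.4796, 0.4083, 0.0733]
tool_rot: [[-0.971, 0.238, -0.0], [0.238, 0.971, -0.0], [0.0, -0.0, -1.0]]
ft_force: [0.2, -0.5, -0.5]
grip_width: 0.0502
gripper_force: 0.0
```

Emit:
arm_command(turn=[[0,0,0],[0,0,0],[0,0,0],[0,0,0],[0,0,0],[0,0,0],[0,0,0],[0,0,0]], xyz=[[0,0,0],[0,0,0],[0,0,0],[0,0,0],[0,0,0],[0,0,0],[0,0,0],[0,0,0]], claw=[40,30,24,18,12,8,8,8], squeeze=80)

```text
time_s: 11.4
position: [0.4804, 0.4106, 0.0746]
tool_rot: [[-0.972, 0.237, 0.003], [0.237, 0.972, 0.004], [-0.002, 0.005, -1.0]]
ft_force: [0.9, 8.1, 2.1]
grip_width: 0.0187
gripper_force: 77.8
```

Emit:
arm_command(turn=[[0,0,0],[0,0,0],[0,0,0],[0,0,0],[0,0,0],[0,0,0],[0,0,0],[0,0,0],[0,0,0],[0,0,0],[0,0,0],[0,0,0]], xyz=[[0,0,-0.1],[0,0,-0.2],[0,0,-0.2],[0,0,-0.2],[0,0,-0.3],[0,0,-0.3],[0,0,-0.4],[0,0,-0.4],[0,0,-0.4],[0,0,-0.4],[0,0,-0.3],[0,0,0]], claw=[8,8,8,8,8,8,8,8,8,8,8,8])

```text
time_s: 12.6
position: [0.48, 0.409, 0.2353]
tool_rot: [[-0.971, 0.237, 0.003], [0.237, 0.972, 0.002], [-0.003, 0.002, -1.0]]
ft_force: [0.0, 1.0, -2.7]
grip_width: 0.0186
gripper_force: 79.6
```

```bash
python3 - <<'E'
from h import *
np.set_printoptions(precision=3,suppress=True)
s=env.observe(); p=s["position"]; R=np.array(s["tool_rot"]); print(p,s["q"])
im,W=cloud("side"); cv2.imwrite("pics/s2.png",im); np.savez("s2.npz",im=im,W=W)
D=W-p; near=(np.linalg.norm(D,axis=-1)<.13)&(W[...,2]<p[2]-.012)&(im.min(2)>80)
k,l,st,ce=cv2.connectedComponentsWithStats(near.astype(np.uint8)); i=1+st[1:,4].argmax()
P=W[l==i]; c=P.mean(0); a=np.linalg.svd(P-c,full_matrices=False)[2][2]; a*=np.sign(a@R[:,1])
T=(P-p)@R; print(st[i],"normal in tool",a@R,"tool ext lo",T.min(0),"hi",T.max(0))
E
```

```text
[0.48  0.409 0.235] [ 29.701  29.914  60.066  -0.006  89.813 -46.588]
[ 283  210   53   34 1139] normal in tool [ 0.035  0.999 -0.018] tool ext lo [-0.047 -0.009  0.012] hi [0.051 0.015 0.066]
```

View pics/s2.png

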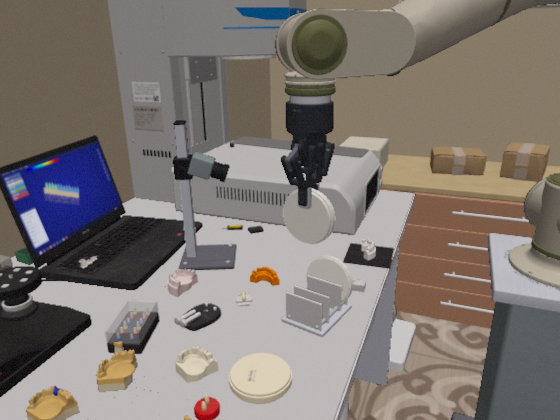

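The disc hangs square in the gripper at (307,215), with its centre about 17 mm beyond the TCP. The thin disc is still in the rack at (330,280), and the tooth model is on the mat. Next: yaw, cross over, then pitch.

Emit:
arm_command(turn=[[0,0,0.5],[0,0,1],[0,0,1],[0,0,1],[0,0,1],[0,0,1],[0,0,1],[0,0,1],[0,0,1],[0,0,1],[0,0,0.7],[0,0,0.3]], xyz=[[0,0,0],[0,0,0],[0,0,0],[0,0,0],[0,0,0],[0,0,0],[0,0,0],[0,0,0],[0,0,0],[0,0,0],[0,0,0],[0,0,0]], claw=[8,8,8,8,8,8,8,8,8,8,8,8])

```text
time_s: 13.85
position: [0.4792, 0.4085, 0.2318]
tool_rot: [[-0.402, 0.916, -0.002], [0.916, 0.402, -0.001], [-0.0, -0.003, -1.0]]
ft_force: [-0.0, -0.2, -2.1]
grip_width: 0.0186
gripper_force: 79.3
```

Emit:
arm_command(turn=[[0,0,0],[0,0,0],[0,0,0],[0,0,0],[0,0,0],[0,0,0],[0,0,0],[0,0,0],[0,0,0],[0,0,0],[0,0,0],[0,0,0]], xyz=[[-0.2,0.02,0],[-0.4,0.02,0],[-0.6,0.02,0],[-0.6,0.02,0],[-0.6,0.02,0],[-0.6,0.02,0],[-0.6,0.02,0],[-0.6,0.02,0],[-0.6,0.02,0],[-0.5,0.02,0],[-0.3,0.02,0],[0,0,0]], claw=[8,8,8,8,8,8,8,8,8,8,8,8])

```text
time_s: 15.05
position: [0.6033, 0.155, 0.2328]
tool_rot: [[-0.402, 0.916, -0.001], [0.916, 0.402, -0.0], [-0.0, -0.001, -1.0]]
ft_force: [-0.6, 0.5, -2.2]
grip_width: 0.0187
gripper_force: 79.3
```

Emit:
arm_command(turn=[[-0.5,0,0],[-0.8,0,0],[-0.8,0,0],[-0.8,0,0],[-0.7,0,0],[-0.4,0,0],[0,0,0],[0,0,0]], xyz=[[0,0,0],[0,0,0],[0,0,0],[0,0,0],[0,0,0],[0,0,0],[0,0,0],[0,0,0]], claw=[8,8,8,8,8,8,8,8])

```text
time_s: 15.85
position: [0.6022, 0.1575, 0.2334]
tool_rot: [[-0.404, 0.86, 0.312], [0.915, 0.38, 0.138], [0.0, 0.341, -0.94]]
ft_force: [0.3, -0.5, -3.2]
grip_width: 0.0188
gripper_force: 79.4
```

```bash
cat > fin.py <<'E'
from h import *
np.set_printoptions(precision=3,suppress=True)
s=env.observe(); p=s["position"]; R=np.array(s["tool_rot"]); print(s["time_s"],p,R.tolist(),s["gripper_force"])
d=np.array([.861,.378,.342]); vp=np.array([.608,.161,.159])
for n in("side","top","wrist"):
    im,W=cloud(n); cv2.imwrite(f"pics/{n}_fin.png",im)
    T=(W-p)@R
    m=(abs(T[...,0])<.06)&(abs(T[...,1])<.02)&(T[...,2]>-.033)&(T[...,2]<.08)&(im.min(2)>80)
    k,l,st,ce=cv2.connectedComponentsWithStats(m.astype(np.uint8))
    if k<2: continue
    i=1+st[1:,4].argmax(); Q=T[l==i]; F=Q[Q[:,1]>.006] if n!="top" else Q
    print(n,st[i],"ext",Q.min(0),Q.max(0),"normal",np.linalg.svd(Q-Q.mean(0),full_matrices=False)[2][2])
    m=(np.linalg.norm(W-np.array([.75,.225,.215]),axis=-1)<.045)&(im.mean(2)<60); m=cv2.morphologyEx(m.astype(np.uint8),cv2.MORPH_OPEN,np.ones((3,3)))>0
    if m.sum()>20:
        P=W[m]; print("lens",m.sum(),"along d: min",np.percentile(P@d,[2,10]), "pred",(vp+.15*d)@d,"y level",np.percentile(P@[-.402,.916,0],[2,50,98]),"pred",vp@[-.402,.916,0])
c=p+.017*R[:,2]+.002*R[:,0]; dv=vp-c; print("centre",c,"to go tool",dv@R/.05,"angle",np.degrees(np.arccos(R[:,1]@d)))
E
python3 fin.py
```

```text
15.85 [0.602 0.158 0.233] [[-0.4041553102846857, 0.859847092620015, 0.3119638800912643], [0.9146903696005476, 0.37988044337679727, 0.13795787944101479], [0.00011370445476362421, 0.3411067663544001, -0.9400245534125914]] 79.41724447533488
side [278 150  25  42 580] ext [-0.042 -0.015 -0.033] [0.053 0.016 0.062] normal [ 0.151  0.986 -0.067]
lens 231 along d: min [0.794 0.796] pred 0.78889935 y level [-0.09  -0.08  -0.073] pred -0.09694000000000001
top [324 189  27  23 431] ext [-0.009 -0.011 -0.032] [0.047 0.015 0.065] normal [ 0.16   0.977 -0.139]
lens 359 along d: min [0.79  0.793] pred 0.78889935 y level [-0.112 -0.093 -0.079] pred -0.09694000000000001
wrist [ 244  167   75  171 7562] ext [-0.036 -0.018 -0.033] [0.049 0.015 0.024] normal [ 0.033  0.995 -0.098]
lens 4226 along d: min [0.789 0.789] pred 0.78889935 y level [-0.115 -0.091 -0.074] pred -0.09694000000000001
centre [0.607 0.162 0.217] to go tool [-0.023 -0.382  1.105] angle nanfin.py:16: RuntimeWarning: invalid value encountered in arccos
  c=p+.017*R[:,2]+.002*R[:,0]; dv=vp-c; print("centre",c,"to go tool",dv@R/.05,"angle",np.degrees(np.arccos(R[:,1]@d)))
```

Emit:
arm_command(turn=[[0,0,0],[0,0,0],[0,0,0],[0,0,0],[0,0,0],[0,0,0],[0,0,0],[0,0,0]], xyz=[[0,-0.06,0.15],[0,-0.1,0.25],[0,-0.1,0.3],[0,-0.08,0.25],[0,-0.04,0.15],[0,0,0],[0,0,0],[0,0,0]], claw=[8,8,8,8,8,8,8,8])

```text
time_s: 16.8
position: [0.6038, 0.1574, 0.1759]
tool_rot: [[-0.403, 0.859, 0.314], [0.915, 0.379, 0.138], [-0.001, 0.343, -0.939]]
ft_force: [0.8, -0.6, -2.6]
grip_width: 0.0187
gripper_force: 79.3
```

```bash
cat >> fin.py <<'E'
z=np.array([-.313,-.137,.94]); P=P[P@d<.81]; print("barrel front up-range",np.percentile(P@z,[1,50,99]),"pred centre",vp@z)
f=P[(P@d<.793)]; print("front pts",len(f),"up",np.percentile(f@z,[1,99]),"lvl",np.percentile(f@[-.402,.916,0],[1,99]))
im,W=cloud("wrist"); m=(abs(W[...,0]-.425)<.055)&(abs(W[...,1]-.09)<.055)&(W[...,2]<.05)&(W[...,2]>.008)
if m.sum()>50: print("tooth",cv2.minAreaRect((W[m][:,:2]*1000).astype(np.float32)))
E
python3 fin.py; python3 -c "
import cv2,numpy as np
cv2.imwrite('pics/fin.png',np.hstack([cv2.imread(f'pics/{n}_fin.png')[70:420,60:455] for n in('side','wrist')]))"
```

```text
16.8 [0.604 0.157 0.176] [[-0.4032631438291003, 0.859435792061451, 0.31424346636450023], [0.9150838948811895, 0.3789460416511229, 0.1379179569382387], [-0.0005496891328429169, 0.34317636404719365, -0.9392708240977174]] 79.31709221564233
side [278 174  25  41 569] ext [-0.044 -0.019 -0.033] [0.055 0.017 0.06 ] normal [ 0.14   0.987 -0.075]
lens 231 along d: min [0.794 0.796] pred 0.78889935 y level [-0.09  -0.08  -0.074] pred -0.09694000000000001
top [321 195  26  23 386] ext [-0.01  -0.011 -0.03 ] [0.048 0.011 0.065] normal [ 0.159  0.979 -0.131]
lens 360 along d: min [0.79  0.793] pred 0.78889935 y level [-0.112 -0.093 -0.079] pred -0.09694000000000001
wrist [ 245  167   74  171 7540] ext [-0.036 -0.017 -0.033] [0.05  0.015 0.024] normal [ 0.037  0.994 -0.108]
lens 2809 along d: min [0.788 0.788] pred 0.78889935 y level [-0.115 -0.097 -0.077] pred -0.09694000000000001
centre [0.608 0.162 0.16 ] to go tool [-0.007 -0.016  0.014] angle nan
barrel front up-range [-0.076 -0.058 -0.043] pred centre -0.062901
front pts 2781 up [-0.076 -0.043] lvl [-0.115 -0.077]
tooth ((433.9214172363281, 91.60926818847656), (17.589967727661133, 66.45784759521484), 16.807693481445312)fin.py:16: RuntimeWarning: invalid value encountered in arccos
  c=p+.017*R[:,2]+.002*R[:,0]; dv=vp-c; print("centre",c,"to go tool",dv@R/.05,"angle",np.degrees(np.arccos(R[:,1]@d)))
```

View pics/fin.png

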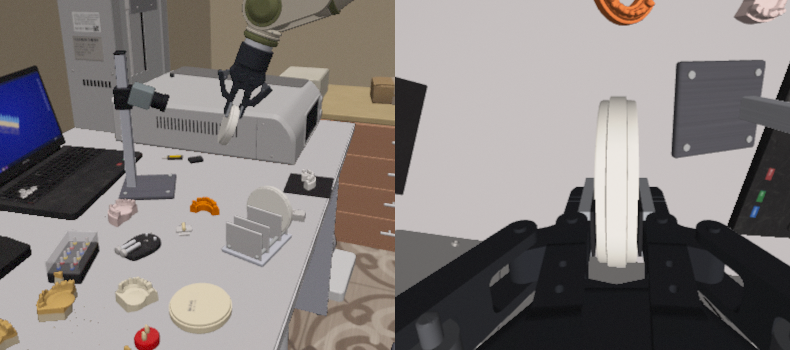

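The side view shows the disc facing the lens along its line of sight, the tooth model on the mat and the thin disc in the rack. The wrist view shows the disc square in the fingers. The lens position also agrees with the estimate, so I hand in.

```bash
python3 -c "
from rig import env
print(env.close_job())"
```

```text
the job is handed in; nothing more can be done
None
```

I handed the job in at about 17 s: the tooth model stands released near the middle of the mat, and the thick disc is held still about 150 mm in front of the lens, within a few mm of centre and about 2° of square by my measurements; the thin disc is still in the rack, and the hand-in returned no verdict.

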